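Clear out the heater's filter housing

ROBOT

A 6-joint arm with a two-finger parallel gripper is mounted at the origin on a cart in front of the work surface, level with it; the furniture and walls round the work are solid. World frame = base frame: x ahead of the robot, y to its left, z up, the work surface at z = 0. Lengths are in m, angles in rad, forces in N, time in s.
With the tool pointing down it reaches from about 0.325 to 0.9 m from the base axis. Payload 3.5 kg.
Tool frame: the origin (TCP) lies midway between the tips of the shut fingers; the grasp point (between the pads) lies env.pinch_z behind it (env.pinch_z is the distance from the TCP to the grasp point, in m); x points along the fingers, y is the direction in which the jaws open and shut, and the axes are right-handed (so a half turn about x gives the same grasp; the last joint's range is limited). The gripper opens to 85 mm and grips with 20 to 120 N. Pads are 22 mm wide; open, the fingers measure 114 mm over their backs; the gripper's body (76 mm by 85 mm) begins 54 mm behind the grasp point. The pads swing forward as they close: fully open they stand 13 mm farther back than shut.
Start: joints at [-1.409, 0.276, -0.026, 1.268, 0, 1.467], TCP at [0.164, -0.603, 0.231] pointing down, gripper open.
Joint ranges: [-3.12, 3.12], [-0.85, 1.88], [-1.08, 1.24], [-1.95, 2.15], [-1.57, 1.53], [-3.14, 3.14]. Speed limits (rad/s): [2.57, 2.57, 3.14, 3.14, 3.14, 3.14].

INTERFACE

Orientations are given as a unit quaternion [w, x, y, z].
In Python, from station import env gives the robot as it stands. The module is installed in compiled form; this text tells all that it offers.
- The arm moves only by the tool step_arm, never from a script. Its argument "increments" is a list that holds one entry, the list of rows, each a list of 7 numbers: the shift along the tool's x, y, z in m, then the turn, a rotation vector about the tool's x, y, z in degrees, then the gripper's target within -1 to 1 (fully open at 1, half-way at 0, shut at -1). In form: [[[tx, ty, tz, ax, ay, az, hand], ...]]. A call has 1 to 12 rows; each row shifts and turns the commanded pose from where the row before left it, along the tool's axes as they then stand; what a row does not reach is not made up. A row lasts 1/8 s, in which the tool goes at most 62.5 mm and 10.7 degrees, less where a joint would pass 70% of its speed; a pose out of reach is approached as far as the arm can. A call with a gripper value outside its range is refused whole. The fingers move at their own pace and stop on an object; "force" is the grip in N (left out, the last holds). Time passes only in rows, so rows that do not move let the fingers close. It gives the time, the measured TCP pose, the force and the opening at its end, in the units of the state.
- env.observe(): the state, without advancing time (a new reading comes with each control period).
- env.read_camera(name): name is "scene" or "top"; returns a dict with "color" (384x512x3 uint8, red, green, blue), "z_map" (384x512 float32, m along the optical axis (not along the pixel's ray), 0 where there is no reading), "fovy" (degrees; the focal length in pixels is half the picture's height over the tangent of half this angle, whatever the lens; pixels are square), "cx", "cy" (the principal point, pixels), "cam_to_world" (4x4, takes a point from camera to world coordinates). Camera axes: x right, y down, z forward; pixel columns grow to the right and rows downward; lengths in m; the calibration is good to about 2 mm. A picture is of the moment at which its call begins.
- env.finish_job(): hands the job in, once; it reports no verdict.
The state is a dict: "time": time; "joints": joint angles; "joint_vel": joint speeds; "joint_torque": joint torques, N m; "position": TCP position; "ee_rot": TCP orientation; "ft_force": force on the tool from outside, world axes, zero at the start; "wrist_torque": the same for the moment, N m; "finger_gap": finger opening in m.
Only numpy, scipy, OpenCV 4.12 (cv2) and the standard library are available. Lean on these libraries where they do the work, as an engineer would, in place of code of your own. Each camera call takes 0.05 s, during which the arm holds its last target. There are 200 camera calls.

TASK

Clear out the spent heater filters: press the orange release tab of the filter housing's cover inward, pivot the cover up and out of its frame, and lay it flat, ribs up, in the empty middle front compartment of the tray. Put every spent filter element, those in the housing and those lying on the tray, into the white tub, then set the blue lid on the tub and press it down until it has clipped in and sits level all round. Leave the other things on the cart alone.

Things in the scene. Friction and masses are not known exactly. Their poses are not given: they have to be found in the camera images.
- housing: open-topped grey filter housing, 130 (x) x 152 (y) x 58 mm high, fixed to the tray; origin at the centre of its underside, x from the lip to the catch, z up. Inside 120 x 144 mm, floor at z 5 mm; up to two elements stand in it, long side along its x, near y +27 and -27 mm. The cover lies on ledges 46 mm up; its tongues reach under a 13 mm lip at the -x edge, its bolt under an orange catch at +x
- hinge_edge (a point): point on the line about which the cover pivots in its frame: housing x -42, y 0, z 46 mm; the line runs along the housing's y. With the tab pressed, swing the cover's +x edge up about it by 0.3 to 0.5 rad, then draw the cover along its own +x by 25 mm or more and lift it away
- cover_grip (a point): grip point of the loose black cover (0.11 to 0.18 kg), with its axes: x from tongues to tab, z out of its ribbed face. Seen from the plate's centre, a rib 44 mm wide stands at x -2 to 4 mm and the orange tab's pusher, 30 mm wide, at x 28 to 34, both up to z 36; this point is at x 12.5, z 24. Pinch both along x, from 36 to 29 mm, with 10 N or more: the bolt draws in and the same grip lifts
- cover_mid (a point): centre of the cover's plate, 116 (x) x 140 (y) x 5 mm, half-way up the 5 mm (all cover heights count from the plate's underside); 2.5 mm high when the cover lies on the tray floor
- cover_tongue (a point): middle of the cover's tongue edge, 58 mm along -x from its plate's centre
- tab (a joint): travel of the orange release tab, 0 (sprung out, bolt under the catch) to 0.007 m (fully pressed in along the cover's -x, bolt clear of the catch); a spring of 2.5 to 6 N pushes it back out
- elem1_mid (a point): centre of a spent filter element: brown pleated block with blue end plates, 60 (x) x 28 (y) x 36 (z) mm, 0.05 kg; starts in the housing. None when there is no such element, as for the other three
- elem2_mid (a point): centre of a second such element; starts in the housing
- elem3_mid (a point): centre of a third such element; starts on the tray floor in the right front compartment
- elem4_mid (a point): centre of a fourth such element; starts on the tray floor in the right front compartment
- tub_mouth (a point): centre of the mouth of the white round tub fixed to the tray, at its rim, 96 mm above the tray; mouth radius 70, outer 74, inner floor 90 mm below the rim, room for four elements in two layers. Three blue spring clips at 60, 180, 300 degrees from the tub's x axis rise 22 mm above the rim, sloping from 77 mm off the axis at the top to 71 mm, and centre the lid
- lid_grip (a point): centre of the handle of the blue round lid (0.10 to 0.16 kg): a white bar 60 (x) x 22 (y) x 30 mm on the lid, its top 43 mm over the lid's underside; this point lies 31 mm over the underside, z up through the handle. The lid has a plug of radius 65 mm, 8 mm deep, below a flange of radius 73.5 mm, 5 mm thick
- lid_flange (a point): centre of the underside of the lid's flange, which rests on the tub's rim when the lid is seated (it lies about at point tub_mouth then). Laid loosely on the clips it stands about 13 mm higher; a push of 8 to 20 N straight down on the handle spreads the clips, which then snap over the flange
- rest_spot (a point): centre of the floor of the middle front compartment (empty, 200 x 205 mm between ridges 25 mm high; its front rim is 47 mm high): where the cover shall lie
- driver_flat: loose screwdriver with black and blue handle (224 mm long) at the back, to be left alone
- zinc_bracket: loose yellow bracket (63 x 43 x 36 mm) at the back, to be left alone

How it is judged:
By the outcome, as a careful person would: the job done as asked, in the order asked, and still so for the second after the job is handed in, with the robot touching nothing.
Of elem1, elem2 only 1 to 2 are there at a start; the rules pass over those that are not, and their reading is None.
Of elem3, elem4 only 1 to 2 are there at a start; the rules pass over those that are not, and their reading is None.
At some moment in a run one of lid, elem3, elem4 may be knocked a few centimetres aside while the robot is not near it.
Once in a run the grip may slacken for a moment while it holds something.
It also fails if it takes over 210 s, if anything falls off the work surface, if the arm or the gripper's body presses on something with over 40 N, if the wrist force passes 120 N, or if a joint passes its speed limit or range.

## Working session

There is one attempt and no reset: what is moved stays moved. The work goes in short steps, Python scripts to look and compute and a tool call to move; the robot and the scene stay as the last step left them, time stands still between calls to the robot, and variables do not carry over. Pictures are saved under pics/ and viewed, about 12 in all and at most 16, crops included, and the job is handed in when it is done.

Besides the shell and the picture viewer there is one more tool, called after "Call:" as name(argument=value, ...) on one line, values as JSON. step_arm: Moves the arm, as the interface text tells. Its arguments: {"type":"object","properties":{"increments":{"type":"array"},"force":{"type":"number"}},"required":["increments"]}

```bash
mkdir -p pics; ls
cat > h.py <<'E'
import numpy as np, cv2
from station import env
from scipy.spatial.transform import Rotation as R
def cam(n):
    c=env.read_camera(n); f=192/np.tan(np.radians(c['fovy'])/2); return c,f
def cloud(c,f):
    z=c['z_map']; v,u=np.mgrid[:z.shape[0],:z.shape[1]]
    p=np.stack([(u-c['cx'])/f*z,(v-c['cy'])/f*z,z,np.ones_like(z)],-1)
    w=(p@np.array(c['cam_to_world']).T)[...,:3]; w[z==0]=np.nan; return w
def rot(q): return R.from_quat([q[1],q[2],q[3],q[0]])
def save(n,img,s=1.5): cv2.imwrite('pics/'+n,cv2.resize(img[...,::-1],None,fx=s,fy=s,interpolation=cv2.INTER_CUBIC))
E
python3 - <<'E'
from h import *
print(env.observe(), env.pinch_z)
for n in('scene','top'):
    c,f=cam(n); save(n+'0.png',c['color']); print(n,f,c['cx'],c['cy'],np.round(c['cam_to_world'],3).tolist(),np.nanmin(c['z_map']),c['z_map'].max())
    np.savez(n+'0.npz',w=cloud(c,f),c=c['color'])
E
```

```text
pics
{'time': 0.0, 'joints': array([-1.40943292e+00,  2.77157504e-01, -2.78866200e-02,  1.26796156e+00,
       -2.86205107e-06,  1.46740353e+00]), 'joint_vel': array([-2.81060200e-04, -1.26052887e-03,  1.95302682e-04, -2.08462470e-03,
       -9.80574181e-05,  7.83485908e-04]), 'joint_torque': array([ 1.06794352e-03, -4.45514095e+01,  2.95199382e+01,  1.64421019e-02,
       -3.54786391e-05, -3.55156800e-06]), 'position': array([ 0.16341665, -0.60246559,  0.23014175]), 'ee_rot': array([-0.09255148, -0.70089609, -0.09411301,  0.70094339]), 'ft_force': array([-0.15860632,  0.11208398, -0.1782062 ]), 'wrist_torque': array([-0.00142242, -0.04329017,  0.04109775]), 'finger_gap': 0.08559028490218633} 0.0187
scene 390.78221818748455 256.232993522481 186.62277373230066 [[-0.582, -0.603, 0.546, -0.077], [-0.813, 0.426, -0.396, 0.505], [0.006, -0.674, -0.738, 1.002], [0.0, 0.0, 0.0, 1.0]] 0.0 3.9985363
top 362.00444946968344 255.01091966646055 190.44044114924196 [[0.0, -0.986, 0.165, 0.428], [-1.0, -0.002, -0.009, 0.041], [0.009, -0.165, -0.986, 0.978], [0.0, 0.0, 0.0, 1.0]] 0.0 1.9451871
```

View pics/top0.png

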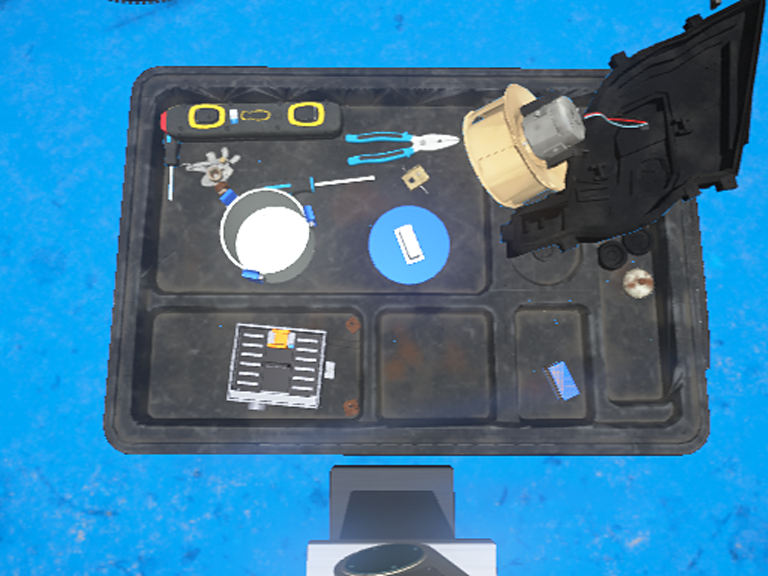

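View pics/scene0.png

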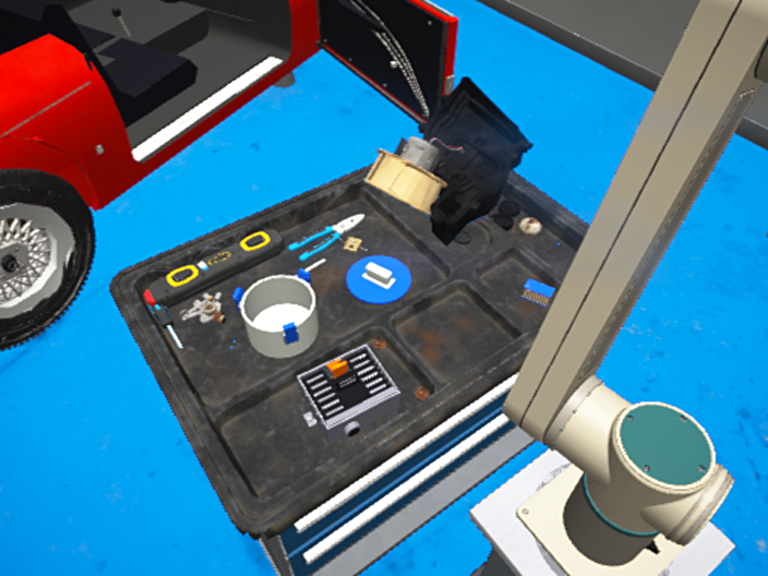

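The top view shows the housing at (278,365) with the orange tab at (282,337), toward the tub. The tub is at (262,235), the lid at (410,244), and one element at (562,380) in the 1.5x pixels. The middle compartment is empty. The scene view agrees.

```bash
cat > meas.py <<'E'
from h import *
def masks(col,w):
    h=cv2.cvtColor(col,cv2.COLOR_RGB2HSV); H,S,V=[h[...,i].astype(int) for i in range(3)]
    x,y,z=w[...,0],w[...,1],w[...,2]
    return H,S,V,x,y,z
if __name__=='__main__':
  for n in('top','scene'):
    d=np.load(n+'0.npz'); w=d['w']; H,S,V,x,y,z=masks(d['c'],w)
    print('==',n)
    def st(name,m):
        p=w[m]; 
        if len(p)<4: print(name,len(p)); return
        r=cv2.minAreaRect((p[:,:2]*1000).astype(np.float32))
        print(name,len(p),'med',np.round(np.median(p,0),4),'z5-95',np.round(np.percentile(p[:,2],[5,95]),4),'rect',np.round(r[0],1),np.round(r[1],1),round(r[2],1))
    # approx pixel boxes via world from top
    blue=(H>95)&(H<125)&(S>120)
    reg=lambda a,b,c,e:(x>a)&(x<b)&(y>c)&(y<e)
    st('floor mid',reg(.36,.44,-.10,0)&(z<.1))
    st('orange',(H>8)&(H<22)&(S>150)&reg(.3,.55,.1,.35))
    st('housing top',reg(.3,.55,.05,.35)&(z>.035)&(z<.12))
    st('tubrim',reg(.45,.75,.05,.4)&(z>.085)&(z<.11)&(S<60)&(V>90))
    st('clips',blue&reg(.45,.75,.05,.4)&(z>.05))
    st('lid',blue&reg(.48,.7,-.16,.06)&(z<.06)&(z>.003))
    st('handle',(S<60)&(V>170)&reg(.48,.7,-.16,.06)&(z>.015))
    st('elem',reg(.3,.48,-.36,-.18)&(z>.02))
    st('elemblue',blue&reg(.3,.48,-.36,-.18)&(z>.01))
    c=d['c']
    print([np.round(w[v,u],3).tolist() for v,u in (((243,185),(156,175),(163,273),(253,375),(243,290)) if n=='top' else ((262,233),(210,187),(185,252),(195,357),(220,300)))])
t=np.load('top0.npz')['c'];s=np.load('scene0.npz')['c']
a=cv2.resize(t[195:285,340:410],(389,500),interpolation=cv2.INTER_CUBIC); b=cv2.resize(s[170:215,335:385],(389,350),interpolation=cv2.INTER_CUBIC)
b=np.vstack([b,np.zeros((150,389,3),np.uint8)])
if __name__=='__main__': save('el0.png',np.hstack([a,b]),1)
E
python3 meas.py
```

```text
== top
floor mid 1167 med [ 0.4    -0.0501  0.0025] z5-95 [-0.0004  0.0052] rect [400.1 -50. ] [ 78.2 100. ] 0.0
orange 35 med [0.4824 0.2071 0.0692] z5-95 [0.0501 0.0843] rect [492.6 212.9] [45.5 31.6] 84.8
housing top 5547 med [0.3944 0.2071 0.0504] z5-95 [0.0417 0.0597] rect [410.  199.8] [298.7 215.5] 89.2
tubrim 447 med [0.6807 0.2338 0.0957] z5-95 [0.0865 0.1   ] rect [606.  247.7] [153.2 280.1] 73.9
clips 200 med [0.6937 0.2453 0.1156] z5-95 [0.09   0.1196] rect [653.6 233.2] [157.3 137.4] 77.8
lid 1441 med [ 0.6489 -0.0193  0.0155] z5-95 [0.0123 0.0185] rect [595.5 -14.7] [148.3 209. ] 90.0
handle 275 med [ 0.6635 -0.0142  0.0435] z5-95 [0.0162 0.0475] rect [666.4 -15. ] [69.  32.5] 21.7
elem 2872 med [ 0.3484 -0.2765  0.0405] z5-95 [0.0236 0.0495] rect [ 389.1 -270. ] [178.  179.8] 0.1
elemblue 227 med [ 0.406  -0.2821  0.0382] z5-95 [0.0347 0.0449] rect [ 377.3 -268.8] [177.1 154.1] 89.9
[[0.448, 0.203, 0.083], [0.686, 0.252, 0.01], [0.658, -0.016, 0.045], [0.424, -0.276, 0.04], [0.45, -0.062, 0.002]]
== scene
floor mid 857 med [ 0.3926 -0.0483  0.0017] z5-95 [-0.6265  0.00
[... 250 characters left out ...]
 med [0.6842 0.2296 0.094 ] z5-95 [0.0859 0.0993] rect [670.6 231.6] [152.8 148.4] 42.8
clips 209 med [0.6818 0.2483 0.1085] z5-95 [0.0731 0.1197] rect [672.8 214. ] [159.2 139.3] 18.2
lid 685 med [ 0.6427 -0.0045  0.0156] z5-95 [0.0119 0.0191] rect [645.4 -20.2] [153.1 108.7] 89.8
handle 153 med [ 0.6591 -0.0132  0.0418] z5-95 [0.016  0.0484] rect [663.1 -12.8] [69.6 29.9] 27.8
elem 525 med [ 0.423  -0.2662  0.0271] z5-95 [0.0222 0.0401] rect [ 406.5 -269.5] [145.6 179. ] 0.0
elemblue 131 med [ 0.422  -0.2775  0.0372] z5-95 [0.0336 0.0404] rect [ 421.6 -279.1] [60.4 32.9] 29.0
[[0.431, 0.215, 0.051], [0.703, 0.217, 0.01], [0.657, -0.01, 0.028], [0.418, -0.265, 0.032], [0.464, -0.063, -0.0]]
```

View pics/el0.png

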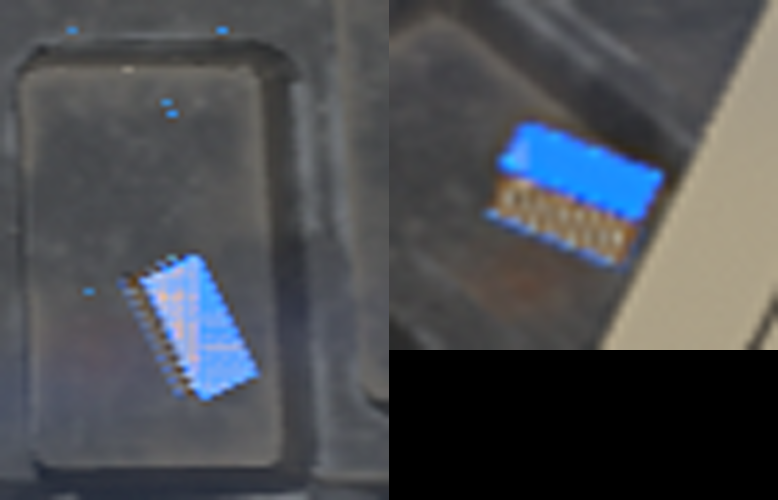

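One element is visible on the tray, standing upright near (0.42,-0.279). Next I'll fit each object more precisely.

```bash
cat > m2.py <<'E'
from h import *
from scipy.ndimage import median_filter
from scipy.optimize import least_squares
import sys
d={n:np.load(n+'0.npz') for n in('top','scene')}
for n in d:
    w=d[n]['w'];c=d[n]['c'];h=cv2.cvtColor(c,cv2.COLOR_RGB2HSV).astype(int);H,S,V=h[...,0],h[...,1],h[...,2]
    x,y,z=w[...,0],w[...,1],w[...,2]; print('==',n)
    def rc(name,m):
        m=m.astype(np.uint8); k,l,s,_=cv2.connectedComponentsWithStats(m,connectivity=8)
        if k<2: print(name,'none');return
        for i in np.argsort(-s[1:,4])[:3]+1:
            if s[i,4]<12: continue
            p=w[l==i]; r=cv2.minAreaRect((p[:,:2]*1000).astype(np.float32)); print(name,len(p),'mean',np.round(p.mean(0),4),'zmed',round(np.median(p[:,2]),4),'rect',np.round(r[0],1),np.round(r[1],1),round(r[2],1))
    R=lambda a,b,e,f:(x>a)&(x<b)&(y>e)&(y<f)
    rc('high',R(.34,.52,.1,.32)&(z>.076)&(z<.09))
    rc('walls',R(.345,.52,.1,.32)&(z>.053)&(z<.068)&(V>90)&(S<70))
    rc('plate',R(.345,.52,.1,.32)&(z>.043)&(z<.056))
    def circ(name,m,r0):
        p=w[m][:,:2]; f=least_squares(lambda q:np.hypot(p[:,0]-q[0],p[:,1]-q[1])-q[2],[*p.mean(0),r0],loss='soft_l1',f_scale=.002).x; print(name,len(p),np.round(f,4))
    circ('tubrim',R(.56,.78,.13,.34)&(z>.09)&(z<.1)&(S<60)&(V>90),.072)
    rc('clip',R(.56,.78,.13,.34)&(z>.095)&(z<.13)&(H>95)&(H<125)&(S>120))
    lid=(R(.55,.75,-.11,.08)&(z>.008)&(z<.022)&(H>95)&(H<125)&(S>120)).astype(np.uint8)
    e=lid-cv2.erode(cv2.morphologyEx(lid,cv2.MORPH_CLOSE,np.ones((15,15))),np.ones((3,3)))*1; 
    cn=max(cv2.findContours(lid,cv2.RETR_EXTERNAL,cv2.CHAIN_APPROX_NONE)[0],key=cv2.contourArea)[:,0]
    mm=np.zeros_like(lid,bool); mm[cn[:,1],cn[:,0]]=1; circ('lid',mm,.073)
    rc('handle',R(.6,.72,-.07,.05)&(z>.036)&(z<.05)&(S<90))
    rc('elem',R(.36,.48,-.34,-.2)&(z>.028)&(z<.05)&(H>90)&(H<130))
    tops=(R(.27,.50,-.16,.09)&(z>.015)&(z<.06)); 
    # compartment: ridge profile
    if n=='top':
        for yy in(-.05,): 
            m=np.abs(y-yy)<.01; print('x prof',[(round(a,3),round(float(np.median(z[m&(np.abs(x-a)<.004)])),3)) for a in np.arange(.29,.53,.008)])
        m=np.abs(x-.41)<.02; print('y prof',[(round(a,3),round(float(np.median(z[m&(np.abs(y-a)<.004)])),3)) for a in np.arange(-.17,.10,.008)])
E
python3 m2.py
python3 - <<'E'
from h import *
a=np.load('top0.npz')['c'];b=np.load('scene0.npz')['c']
A=cv2.resize(a[195:285,140:235],None,fx=4.1,fy=5.5,interpolation=cv2.INTER_CUBIC);A=cv2.resize(a[200:290,140:230],(400,400),interpolation=cv2.INTER_CUBIC);B=cv2.resize(b[215:305,190:280],(400,400),interpolation=cv2.INTER_CUBIC)
save('hous.png',np.hstack([A,B]),1)
E
```

```text
== top
high 51 mean [0.4489 0.2076 0.0823] zmed 0.0825 rect [448.8 208.7] [43.6  6.6] 84.9
high 31 mean [0.4791 0.2062 0.0826] zmed 0.082 rect [479.3 205.7] [27.7  6.4] 84.8
walls 742 mean [0.4247 0.2111 0.0585] zmed 0.0587 rect [448.2 208.8] [152.2 130.1] 84.9
walls 44 mean [0.463  0.1529 0.0542] zmed 0.0541 rect [463.5 152.8] [23.  29.2] 40.0
walls 29 mean [0.4245 0.2544 0.0542] zmed 0.0538 rect [424.2 255.2] [16.7 31.8] 27.7
plate 2110 mean [0.4507 0.2095 0.052 ] zmed 0.052 rect [453.8 207.8] [153.6 111.4] 85.8
plate 68 mean [0.3467 0.2743 0.0464] zmed 0.0462 rect [347.4 269.7] [ 4.8 99.9] 0.0
plate 65 mean [0.4937 0.2042 0.0513] zmed 0.0515 rect [494.2 204.4] [21.9 19. ] 80.8
tubrim 336 [0.6698 0.229  0.0716]
clip 67 mean [0.7219 0.2875 0.1147] zmed 0.1156 rect [723.  287.9] [14.5 22.8] 45.2
clip 60 mean [0.6943 0.1544 0.115 ] zmed 0.1158 rect [694.2 155.3] [24.5 15.4] 18.8
clip 58 mean [0.5919 0.2454 0.1149] zmed 0.1167 rect [593.5 245.7] [24.3 14.2] 77.0
lid 148 [ 0.6668 -0.0169  0.0721]
handle 183 mean [ 0.6657 -0.0163  0.0446] zmed 0.0448 rect [666.4 -16.9] [59.  21.8] 20.8
e
[... 2164 characters left out ...]
6.5 208.7] [153.5 134.7] 84.5
walls 19 mean [0.4315 0.2557 0.054 ] zmed 0.0539 rect [431.4 256.2] [30.4  5.2] 87.8
plate 1555 mean [0.4469 0.2114 0.0518] zmed 0.0521 rect [447.2 209.2] [154.5 132.9] 85.0
tubrim 257 [0.6677 0.2299 0.0716]
clip 54 mean [0.5872 0.2475 0.1092] zmed 0.1102 rect [588.3 246.4] [22.3 11.3] 78.0
clip 49 mean [0.6911 0.1553 0.1126] zmed 0.114 rect [693.8 154.7] [26.3 15.3] 25.0
clip 48 mean [0.7196 0.2897 0.1128] zmed 0.1138 rect [721.1 287.9] [12.8 26.7] 46.6
lid 107 [ 0.6654 -0.0165  0.0721]
handle 103 mean [ 0.6623 -0.0143  0.0442] zmed 0.0448 rect [664.1 -16.3] [57.9 23.6] 20.4
elem 137 mean [ 0.4211 -0.2777  0.037 ] zmed 0.0371 rect [ 421.4 -278.3] [60.1 33.5] 24.2
  return _methods._mean(a, axis=axis, dtype=dtype,
  ret = ret.dtype.type(ret / rcount)
```

View pics/hous.png

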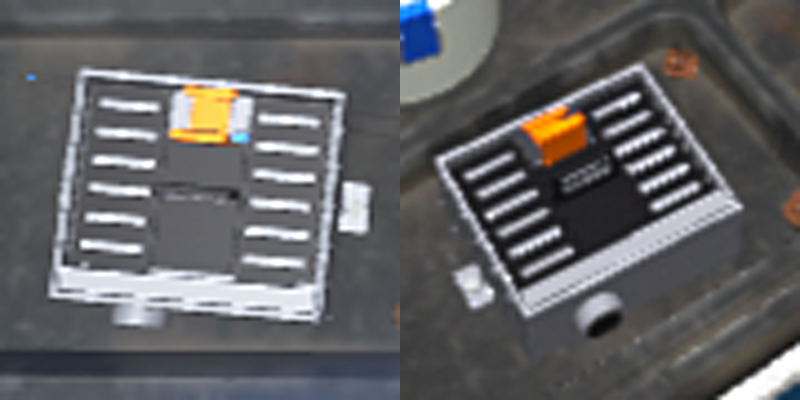

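Both views agree. The housing centre is about (0.448, 0.209) with yaw -5.1°. The rib top is at z 0.082. The tub is at (0.669,0.229), the lid at (0.666,-0.0165), and the element at (0.422,-0.278). Next I'll write a planner that prints rows.

```bash
cat > plan.py <<'E'
from h import *
def down(deg): # tool x down, tool y at yaw deg
    a=np.radians(deg); return R.from_matrix(np.array([[0,0,-1],[np.cos(a),np.sin(a),0],[np.sin(a),-np.cos(a),0]]).T)
def near(deg):
    y=rot(env.observe()['ee_rot']).as_matrix()[:,1]; c=np.degrees(np.arctan2(y[1],y[0])); 
    return deg+180*round((c-deg)/180)
def rows(wps,step=.045,ang=9,p=None,q=None):
    """wps: (pos,Rot,hand[,n][,step]) -> rounded rows, simulating the rounding"""
    o=env.observe(); p=np.array(o['position']) if p is None else p; q=rot(o['ee_rot']) if q is None else q; out=[]
    for w in wps:
        P,Q,h=np.array(w[0]),w[1],w[2]; st=w[4] if len(w)>4 else step
        tot=(q.inv()*Q).as_rotvec(degrees=True)
        n=max(w[3] if len(w)>3 and w[3] else 1,int(np.ceil(np.linalg.norm(P-p)/st)),int(np.ceil(np.linalg.norm(tot)/ang)))
        p0,q0=p.copy(),q
        for i in range(1,n+1):
            Pi=p0+(P-p0)*i/n; Qi=q0*R.from_rotvec(tot*i/n,degrees=True)
            t=np.round(q.inv().apply(Pi-p),4); r=np.round((q.inv()*Qi).as_rotvec(degrees=True),1)
            p=p+q.apply(t); q=q*R.from_rotvec(r,degrees=True); out.append([*t.tolist(),*r.tolist(),h])
    for i in range(0,len(out),12): print('CALL',str(out[i:i+12]).replace(' ','').replace('0.0,','0,').replace('-0,','0,'))
    print('end',np.round(p,4)); return p,q
E
cat > hz.py <<'E'
from plan import *
hc=np.array([.4478,.2088,0]); yaw=-5.1; hx=np.array([np.cos(np.radians(yaw)),np.sin(np.radians(yaw)),0]); Z=np.array([0,0,1.])
E
python3 - <<'E'
from hz import *
o=env.observe(); M=rot(o['ee_rot']).as_matrix(); print(np.round(M,3)); d=near(yaw); print('yaw',d)
Q=down(d); g=hc+.0125*hx
rows([([.40,-.32,.24],rot(o['ee_rot']),.18),(g+[0,0,.18],Q,.18),(g+[0,0,.085],Q,.18,0,.03)])
w=np.load('top0.npz')['w']; x,y,z=w[...,0],w[...,1],w[...,2]
m=np.abs(y+.05)<.01; print([(round(a,3),round(float(np.median(z[m&(np.abs(x-a)<.004)])),3)) for a in np.arange(.53,.60,.008)])
E
```

```text
[[-0.     0.262 -0.965]
 [ 0.002 -0.965 -0.262]
 [-1.    -0.002 -0.   ]]
yaw -5.1
CALL [[-0.001,-0.0234,-0.0336,0,0,0,0.18],[-0.0011,-0.0234,-0.0336,0,0,0,0.18],[-0.001,-0.0235,-0.0336,0,0,0,0.18],[-0.001,-0.0234,-0.0335,0,0,0,0.18],[-0.001,-0.0234,-0.0336,0,0,0,0.18],[-0.0011,-0.0234,-0.0336,0,0,0,0.18],[-0.001,-0.0234,-0.0336,0,0,0,0.18],[-0.001,-0.0235,-0.0336,0,0,0,0.18],[-0.0011,-0.0234,-0.0336,0,0,0,0.18],[0.0051,-0.0411,-0.0163,-5.8,0,0,0.18],[0.0051,-0.0393,-0.0205,-5.8,0,0,0.18],[0.0051,-0.037,-0.0243,-5.8,0,0,0.18]]
CALL [[0.0051,-0.0343,-0.0278,-5.8,0,0,0.18],[0.005,-0.0313,-0.0313,-5.9,0,0,0.18],[0.0051,-0.028,-0.0343,-5.8,-0.1,0,0.18],[0.0051,-0.0244,-0.0369,-5.8,0,0,0.18],[0.005,-0.0205,-0.0392,-5.8,0,0.1,0.18],[0.005,-0.0164,-0.0411,-5.8,0,0,0.18],[0.005,-0.0123,-0.0425,-5.8,0,0,0.18],[0.005,-0.0078,-0.0436,-5.8,0,0,0.18],[0.005,-0.0034,-0.0441,-5.8,0,0,0.18],[0.0237,0,0,0,0,0,0.18],[0.0238,0,0,0,0,0,0.18],[0.0237,0,0,0,0,0,0.18]]
CALL [[0.0238,0,0,0,0,0,0.18]]
end [0.4603 0.2076 0.085 ]
[(np.float64(0.53), 0.002), (np.float64(0.538), 0.002), (np.float64(0.546), 0.014), (np.float64(0.554), 0.025), (np.float64(0.562), 0.026), (np.float64(0.57), 0.027), (np.float64(0.578), 0.008), (np.float64(0.586), 0.001), (np.float64(0.594), 0.003)]
```

Call:
step_arm(increments=[[[-0.001, -0.0234, -0.0336, 0, 0, 0, 0.18], [-0.0011, -0.0234, -0.0336, 0, 0, 0, 0.18], [-0.001, -0.0235, -0.0336, 0, 0, 0, 0.18], [-0.001, -0.0234, -0.0335, 0, 0, 0, 0.18], [-0.001, -0.0234, -0.0336, 0, 0, 0, 0.18], [-0.0011, -0.0234, -0.0336, 0, 0, 0, 0.18], [-0.001, -0.0234, -0.0336, 0, 0, 0, 0.18], [-0.001, -0.0235, -0.0336, 0, 0, 0, 0.18], [-0.0011, -0.0234, -0.0336, 0, 0, 0, 0.18], [0.0051, -0.0411, -0.0163, -5.8, 0, 0, 0.18], [0.0051, -0.0393, -0.0205, -5.8, 0, 0, 0.18], [0.0051, -0.037, -0.0243, -5.8, 0, 0, 0.18]]], force=40)

```text
time: 1.6
position: [0.415, -0.1871, 0.2247]
ee_rot: [-0.199, -0.678, -0.2, 0.679]
ft_force: [-0.2, -0.5, 0.5]
finger_gap: 0.0505
```

Call:
step_arm(increments=[[[0.0051, -0.0343, -0.0278, -5.8, 0, 0, 0.18], [0.005, -0.0313, -0.0313, -5.9, 0, 0, 0.18], [0.0051, -0.028, -0.0343, -5.8, -0.1, 0, 0.18], [0.0051, -0.0244, -0.0369, -5.8, 0, 0, 0.18], [0.005, -0.0205, -0.0392, -5.8, 0, 0.1, 0.18], [0.005, -0.0164, -0.0411, -5.8, 0, 0, 0.18], [0.005, -0.0123, -0.0425, -5.8, 0, 0, 0.18], [0.005, -0.0078, -0.0436, -5.8, 0, 0, 0.18], [0.005, -0.0034, -0.0441, -5.8, 0, 0, 0.18], [0, 0, 0, 0, 0, 0, 0.18], [0, 0, 0, 0, 0, 0, 0.18]]])

```text
time: 2.98
position: [0.4598, 0.2065, 0.1791]
ee_rot: [-0.478, -0.521, -0.477, 0.523]
ft_force: [0.3, -0.2, -0.2]
finger_gap: 0.0506
```

```bash
cat > st.py <<'E'
from hz import *
o=env.observe(); M=rot(o['ee_rot']).as_matrix(); print(round(o['time'],2),'pos',np.round(o['position'],4),'ydir',round(np.degrees(np.arctan2(M[1,1],M[0,1])),2),'xdir',np.round(M[:,0],3),'j',np.round(o['joints'],2),'F',np.round(o['ft_force'],1),'gap',round(o['finger_gap'],4))
E
python3 - <<'E'
import st
from hz import *
Q=down(yaw); g=hc+.0125*hx
rows([(g+[0,0,.10],Q,.18,0,.03),(g+[0,0,.0555],Q,.18,0,.012)])
E
```

```text
2.98 pos [0.4598 0.2065 0.1791] ydir -5.13 xdir [-0.001 -0.003 -1.   ] j [ 0.3   0.1  -0.36  1.12 -0.    1.96] F [ 0.3 -0.2 -0.2] gap 0.0506
CALL [[0.0264,0.0001,-0.0005,0,0.1,0,0.18],[0.0263,0.0001,-0.0004,0,0,0,0.18],[0.0264,0.0002,-0.0004,0,0.1,0,0.18],[0.0111,0,0,0,0,0,0.18],[0.0111,0,0,0,0,0,0.18],[0.0112,0,0,0,0,0,0.18],[0.0111,0,0,0,0,0,0.18]]
end [0.4603 0.2077 0.0555]
```

Call:
step_arm(increments=[[[0.0264, 0.0001, -0.0005, 0, 0.1, 0, 0.18], [0.0263, 0.0001, -0.0004, 0, 0, 0, 0.18], [0.0264, 0.0002, -0.0004, 0, 0.1, 0, 0.18], [0.0111, 0, 0, 0, 0, 0, 0.18], [0.0111, 0, 0, 0, 0, 0, 0.18], [0.0112, 0, 0, 0, 0, 0, 0.18], [0.0111, 0, 0, 0, 0, 0, 0.18], [0, 0, 0, 0, 0, 0, 0.18]]])

```text
time: 3.98
position: [0.4602, 0.2079, 0.055]
ee_rot: [-0.477, -0.522, -0.478, 0.522]
ft_force: [-0.2, 1.0, -0.3]
finger_gap: 0.0503
```

Call:
step_arm(increments=[[[0, 0, 0, 0, 0, 0, -0.1], [0, 0, 0, 0, 0, 0, -0.4], [0, 0, 0, 0, 0, 0, -0.6], [0, 0, 0, 0, 0, 0, -0.6], [0, 0, 0, 0, 0, 0, -0.6], [0, 0, 0, 0, 0, 0, -0.6]]], force=40)

```text
time: 4.72
position: [0.4603, 0.2085, 0.0573]
ee_rot: [0.477, 0.522, 0.478, -0.521]
ft_force: [-4.8, -0.5, 7.9]
finger_gap: 0.0275
```

Run:
```python
import st
from h import *
c,f=cam('scene'); save('grip.png',c['color'][190:320,150:300],4)
```

```text
4.72 pos [0.4603 0.2085 0.0573] ydir -5.1 xdir [-0.     0.002 -1.   ] j [ 0.3   0.23 -0.49  0.85  0.    1.96] F [-4.8 -0.5  7.9] gap 0.0275
```

View pics/grip.png

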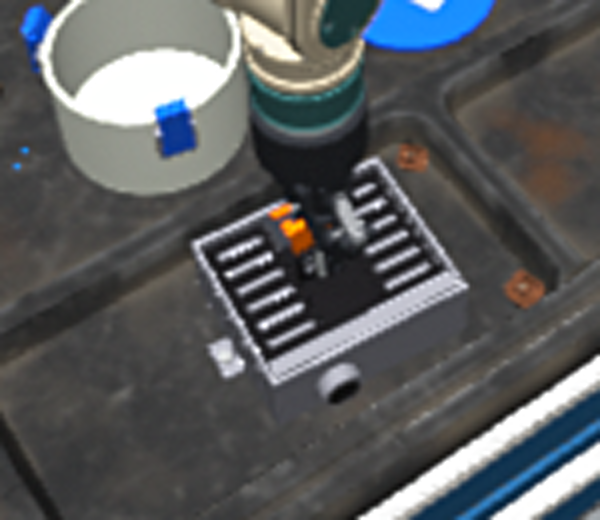

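The grip holds at a 27.5 mm gap, so the tab is fully pressed. I'll swing the cover up now.

Run:
```python
from hz import *
o=env.observe();p=o['position'];q=rot(o['ee_rot']); hp=hc-.042*hx+.046*Z; hy=np.cross(Z,hx)
W=[]
for t in np.linspace(.05,.42,8):
    T=R.from_rotvec(-t*hy); W.append((hp+T.apply(p-hp),T*q,-.6))
rows(W[:]); ex=T.apply(hx); P,Q=W[-1][:2]
P1,Q1=rows([(P+.034*ex,Q,-.6,5)],p=P,q=Q); 
rows([(P1+[0,0,.10],Q1,-.6,5)],p=P1,q=Q1)
```

```text
CALL [[-0.0027,-0.0006,0,0,0,2.9,-0.6],[-0.0029,-0.0007,0,0,0,3.0,-0.6],[-0.0028,-0.0007,0,0,0,3.0,-0.6],[-0.0029,-0.0007,0,0,0,3.1,-0.6],[-0.0029,-0.0006,0,0,0,3.0,-0.6],[-0.0028,-0.0007,0,0,0,3.0,-0.6],[-0.0029,-0.0007,0,0,0,3.0,-0.6],[-0.0028,-0.0007,0,-0.1,0,3.1,-0.6]]
end [0.451  0.2093 0.0785]
CALL [[0,0.0068,0,0,0,0,-0.6],[0,0.0068,0,0,0,0,-0.6],[0,0.0068,0,0,0,0,-0.6],[0,0.0068,0,0,0,0,-0.6],[0,0.0068,0,0,0,0,-0.6]]
end [0.4819 0.2066 0.0924]
CALL [[-0.0183,0.0081,0,0,0,0,-0.6],[-0.0182,0.0082,-0.0001,0,0,0,-0.6],[-0.0183,0.0081,0,0,0,0,-0.6],[-0.0183,0.0082,-0.0001,0,0,0,-0.6],[-0.0182,0.0081,0,0,0,0,-0.6]]
end [0.4819 0.2066 0.1923]
```

Call:
step_arm(increments=[[[-0.0015, 0, 0, 0, 0, 0, -0.6], [-0.0027, -0.0006, 0, 0, 0, 2.9, -0.6], [-0.0029, -0.0007, 0, 0, 0, 3.0, -0.6], [-0.0028, -0.0007, 0, 0, 0, 3.0, -0.6], [-0.0029, -0.0007, 0, 0, 0, 3.1, -0.6], [-0.0029, -0.0006, 0, 0, 0, 3.0, -0.6], [-0.0028, -0.0007, 0, 0, 0, 3.0, -0.6], [-0.0029, -0.0007, 0, 0, 0, 3.0, -0.6], [-0.0028, -0.0007, 0, -0.1, 0, 3.1, -0.6], [0, 0, 0, 0, 0, 0, -0.6]]], force=70)

```text
time: 6.02
position: [0.45, 0.2087, 0.078]
ee_rot: [0.576, 0.609, 0.359, -0.41]
ft_force: [0.5, 0.2, -1.1]
finger_gap: 0.0267
```

Run:
```python
import st
from h import *
c,f=cam('scene'); save('swing.png',c['color'][190:320,150:300],4)
```

```text
6.03 pos [0.45   0.2087 0.078 ] ydir -4.98 xdir [ 0.406 -0.035 -0.913] j [ 0.42  0.   -0.79  0.41 -0.2   2.04] F [ 0.5  0.2 -1.1] gap 0.0267
```

View pics/swing.png

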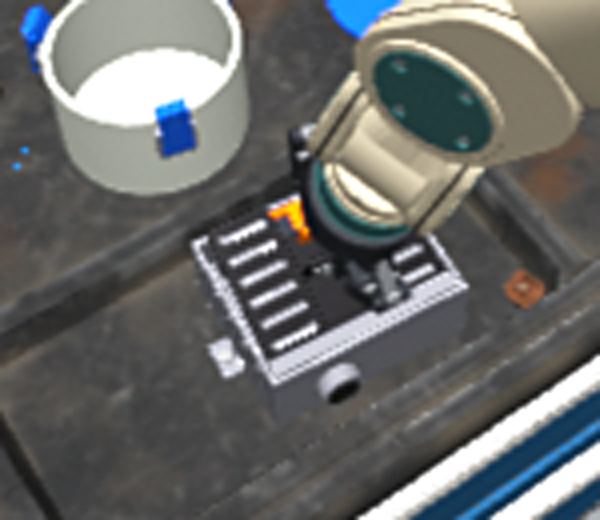

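The cover has come up at the tab edge and the forces are only its weight. I'll draw it out along its own +x and lift.

Call:
step_arm(increments=[[[0, 0.0068, 0, 0, 0, 0, -0.6], [0, 0.0068, 0, 0, 0, 0, -0.6], [0, 0.0068, 0, 0, 0, 0, -0.6], [0, 0.0068, 0, 0, 0, 0, -0.6], [0, 0.0068, 0, 0, 0, 0, -0.6], [-0.0183, 0.0081, 0, 0, 0, 0, -0.6], [-0.0182, 0.0082, -0.0001, 0, 0, 0, -0.6], [-0.0183, 0.0081, 0, 0, 0, 0, -0.6], [-0.0183, 0.0082, -0.0001, 0, 0, 0, -0.6], [-0.0182, 0.0081, 0, 0, 0, 0, -0.6]]])

```text
time: 7.32
position: [0.4824, 0.2062, 0.1931]
ee_rot: [0.576, 0.61, 0.358, -0.41]
ft_force: [0.6, 0.0, -0.7]
finger_gap: 0.0261
```

Run:
```python
import st
from h import *
c,f=cam('scene'); d,g=cam('top'); save('lift.png',np.vstack([c['color'][140:320,120:340],d['color'][150:290,110:330]]),1.8)
```

```text
7.33 pos [0.4824 0.2062 0.1931] ydir -5.06 xdir [ 0.407 -0.035 -0.913] j [ 0.38 -0.1  -0.6   0.69 -0.19  2.01] F [ 0.6  0.  -0.7] gap 0.0261
```

View pics/lift.png

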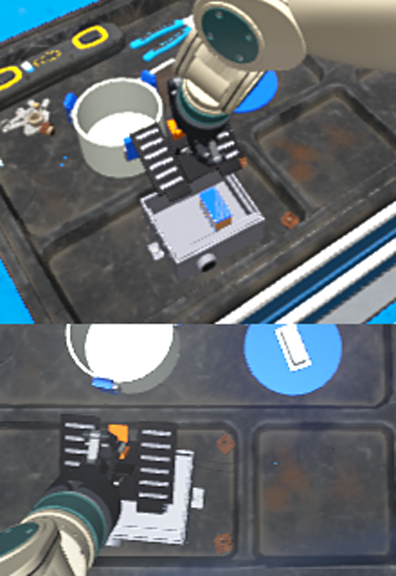

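The cover is free of the frame. One element is visible in the housing, on the -y side. I'll carry the cover to the middle compartment.

Run:
```python
from hz import *
o=env.observe();p=o['position'];q=rot(o['ee_rot'])
P=np.array([.4625,-.060,0]);Q=down(0)
a=(p+P)/2
P1,Q1=rows([((p+[0,0,.01]),q,-.6),(P+[0,0,.16],Q,-.6,0,.035),(P+[0,0,.06],Q,-.6,0,.03),(P+[0,0,.018],Q,-.6,0,.012)])
```

```text
CALL [[-0.0091,0.0041,0,0,0,0,-0.6],[0.0052,-0.0021,0.0335,-0.6,0.1,-3.1,-0.6],[0.0052,-0.0023,0.0335,-0.7,0.1,-3.0,-0.6],[0.0053,-0.0023,0.0335,-0.6,0.1,-3.1,-0.6],[0.0053,-0.0024,0.0335,-0.6,0.1,-3.0,-0.6],[0.0055,-0.0025,0.0334,-0.6,0.2,-3.1,-0.6],[0.0054,-0.0025,0.0334,-0.7,0.1,-3.0,-0.6],[0.0055,-0.0027,0.0335,-0.6,0.1,-3.1,-0.6],[0.0056,-0.0027,0.0334,-0.6,0.1,-3.0,-0.6],[0.025,0,0,0,0,0,-0.6],[0.025,0,0,0,0,0,-0.6],[0.025,0,0,0,0,0,-0.6]]
CALL [[0.025,0,0,0,0,0,-0.6],[0.0105,0,0,0,0,0,-0.6],[0.0105,0,0,0,0,0,-0.6],[0.0105,0,0,0,0,0,-0.6],[0.0105,0,0,0,0,0,-0.6]]
end [ 0.4625 -0.06    0.018 ]
```

Call:
step_arm(increments=[[[-0.0091, 0.0041, 0, 0, 0, 0, -0.6], [0.0052, -0.0021, 0.0335, -0.6, 0.1, -3.1, -0.6], [0.0052, -0.0023, 0.0335, -0.7, 0.1, -3.0, -0.6], [0.0053, -0.0023, 0.0335, -0.6, 0.1, -3.1, -0.6], [0.0053, -0.0024, 0.0335, -0.6, 0.1, -3.0, -0.6], [0.0055, -0.0025, 0.0334, -0.6, 0.2, -3.1, -0.6], [0.0054, -0.0025, 0.0334, -0.7, 0.1, -3.0, -0.6], [0.0055, -0.0027, 0.0335, -0.6, 0.1, -3.1, -0.6], [0.0056, -0.0027, 0.0334, -0.6, 0.1, -3.0, -0.6], [0.025, 0, 0, 0, 0, 0, -0.6], [0.025, 0, 0, 0, 0, 0, -0.6], [0.025, 0, 0, 0, 0, 0, -0.6]]])

```text
time: 8.93
position: [0.4595, -0.0613, 0.0813]
ee_rot: [-0.499, -0.498, -0.501, 0.502]
ft_force: [-0.7, -0.1, -2.0]
finger_gap: 0.0262
```

Call:
step_arm(increments=[[[0.025, 0, 0, 0, 0, 0, -0.6], [0.0105, 0, 0, 0, 0, 0, -0.6], [0.0105, 0, 0, 0, 0, 0, -0.6], [0.0105, 0, 0, 0, 0, 0, -0.6], [0.0105, 0, 0, 0, 0, 0, -0.6], [0, 0, 0, 0, 0, 0, -0.6], [0, 0, 0, 0, 0, 0, -0.6]]])

```text
time: 9.8
position: [0.4597, -0.0612, 0.0158]
ee_rot: [-0.499, -0.498, -0.501, 0.502]
ft_force: [0.7, -0.5, -1.8]
finger_gap: 0.0263
```

Run:
```python
import st
from h import *
c,f=cam('top'); w=cloud(c,f); x,y,z=w[...,0],w[...,1],w[...,2]
for yy in(-.11,-.01):
  m=(np.abs(y-yy)<.012)
  for a in(.40,.43,.46,.49): k=m&(np.abs(x-a)<.008)&(z<.06); print(yy,a,k.sum(),round(float(np.median(z[k])),4))
c,f=cam('scene'); w=cloud(c,f); x,y,z=w[...,0],w[...,1],w[...,2]
for yy in(-.11,-.01):
  m=(np.abs(y-yy)<.012)
  for a in(.40,.43,.46,.49): k=m&(np.abs(x-a)<.008)&(z<.06); print('s',yy,a,k.sum(),round(float(np.median(z[k])),4))
```

```text
9.8 pos [ 0.4597 -0.0612  0.0158] ydir -0.0 xdir [-0.005 -0.002 -1.   ] j [-0.27  0.23 -0.61  0.74 -0.    1.3 ] F [ 0.7 -0.5 -1.8] gap 0.0263
-0.11 0.4 0 nan
-0.11 0.43 0 nan
-0.11 0.46 0 nan
-0.11 0.49 0 nan
-0.01 0.4 63 0.011
-0.01 0.43 54 0.0111
-0.01 0.46 60 0.0106
-0.01 0.49 54 0.0095
s -0.11 0.4 45 0.0114
s -0.11 0.43 28 0.0125
s -0.11 0.46 0 nan
s -0.11 0.49 0 nan
s -0.01 0.4 53 0.0104
s -0.01 0.43 32 0.011
s -0.01 0.46 34 0.0104
s -0.01 0.49 30 0.01
  return _methods._mean(a, axis=axis, dtype=dtype,
  ret = ret.dtype.type(ret / rcount)
```

Call:
step_arm(increments=[[[0.0015, 0, 0, 0, 0, 0, -0.6], [0.0015, 0, 0, 0, 0, 0, -0.6], [0.001, 0, 0, 0, 0, 0, -0.6], [0, 0, 0, 0, 0, 0, -0.3], [0, 0, 0, 0, 0, 0, 0.0], [0, 0, 0, 0, 0, 0, 0.2], [0, 0, 0, 0, 0, 0, 0.2], [-0.03, 0, 0, 0, 0, 0, 0.2], [-0.04, 0, 0, 0, 0, 0, 0.2], [-0.04, 0, 0, 0, 0, 0, 0.2], [-0.04, 0, 0, 0, 0, 0, 0.2], [-0.04, 0, 0, 0, 0, 0, 0.2]]])

```text
time: 11.4
position: [0.4601, -0.0607, 0.2028]
ee_rot: [-0.499, -0.498, -0.501, 0.502]
ft_force: [0.6, -0.3, -0.2]
finger_gap: 0.0511
```

```bash
cat > look.py <<'E'
from h import *
import sys
def look(tag):
    for n in('top','scene'):
        c,f=cam(n); np.savez(n+'L.npz',w=cloud(c,f),c=c['color'])
        w=cloud(c,f); h=cv2.cvtColor(c['color'],cv2.COLOR_RGB2HSV).astype(int);H,S,V=h[...,0],h[...,1],h[...,2]; x,y,z=w[...,0],w[...,1],w[...,2]
        blue=(H>90)&(H<130)&(S>60)
        def rc(name,m):
            k,l,s,_=cv2.connectedComponentsWithStats(m.astype(np.uint8),connectivity=8)
            for i in np.argsort(-s[1:,4])[:2]+1:
                if s[i,4]<25: continue
                p=w[l==i]; r=cv2.minAreaRect((p[:,:2]*1000).astype(np.float32)); print(n,name,len(p),'zmed',round(float(np.median(p[:,2])),4),'rect',np.round(r[0],1),np.round(r[1],1),round(r[2],1))
        RR=lambda a,b,e,f:(x>a)&(x<b)&(y>e)&(y<f)
        rc('elemT',RR(.355,.50,-.36,-.2)&(z>.02)&(z<.06)&blue)
        rc('elemH',RR(.37,.53,.11,.31)&(z>.012)&(z<.055)&blue)
        rc('tub',RR(.60,.74,.16,.30)&(z>.012)&(z<.085)&blue)
        rc('handle',RR(.56,.76,-.12,.08)&(z>.036)&(z<.052)&(S<90))
        m=RR(.3,.56,-.17,.05)&(z>.006)&(z<.016); m=m
        rc('cover',m)
        rc('ribs',RR(.38,.53,-.14,.02)&(z>.025)&(z<.06))
if __name__=='__main__': look('')
E
python3 look.py; python3 st.py; python3 -c "
from h import *
a=np.load('topL.npz')['c'];b=np.load('sceneL.npz')['c']
save('laid.png',np.hstack([a[120:300,80:400],b[150:330,140:400]]),1.35)"
```

```text
top elemH 282 zmed 0.0419 rect [452.1 181.1] [29.9 60.8] 82.8
top handle 187 zmed 0.0451 rect [666.5 -16.8] [58.9 21.9] 21.0
top cover 515 zmed 0.0074 rect [443.6 -33.1] [ 82.2 112.9] 90.0
top cover 225 zmed 0.0106 rect [451.4   4.4] [ 75.2 194.4] 88.6
top ribs 25 zmed 0.0372 rect [443.9 -50.2] [ 5.1 20.8] 0.0
scene elemT 140 zmed 0.0371 rect [ 420.9 -278.1] [60.2 35.6] 28.5
scene elemH 206 zmed 0.0418 rect [460.9 179.5] [31.3 83.4] 84.1
scene handle 107 zmed 0.0446 rect [664.4 -15.4] [59.7 26.3] 27.9
scene cover 597 zmed 0.0075 rect [440.1 -63.2] [117.5 147.4] 0.2
scene cover 288 zmed 0.0108 rect [ 498.3 -107.9] [266.6 130.4] 47.8
scene ribs 44 zmed 0.0334 rect [442.6 -60.8] [41.   7.7] 88.2
scene ribs 32 zmed 0.0335 rect [471.5 -61.1] [29.4  8.7] 82.9
11.5 pos [ 0.4639 -0.0617  0.2065] ydir 0.0 xdir [ 0.004 -0.005 -1.   ] j [-0.27  0.01 -0.39  1.16 -0.    1.3 ] F [0.2 0.6 0.2] gap 0.0514
```

View pics/laid.png

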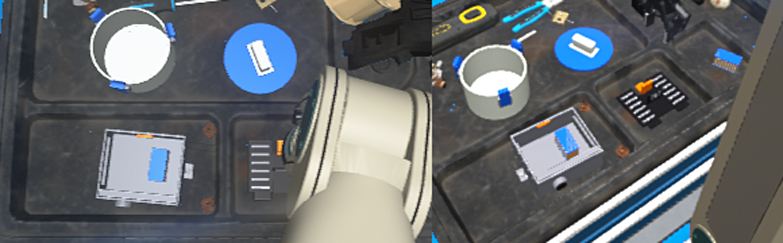

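The cover lies flat, ribs up, in the middle compartment at about (0.443,-0.062), with its top at z 0.0075. The housing holds one element at (0.4525,0.1805), with its long axis at about -6°. I'll take that one next.

Run:
```python
from hz import *
P=np.array([.4525,.1805,0]);Q=down(83.8)
rows([(P+[0,0,.14],Q,0),(P+[0,0,.06],Q,0,0,.03),(P+[0,0,.0135],Q,0,0,.016)])
```

```text
CALL [[0.0065,-0.0012,-0.0243,-8.4,0,0,0],[0.0066,0.0024,-0.0241,-8.4,0.1,0,0],[0.0065,0.0059,-0.0236,-8.3,0,0,0],[0.0066,0.0092,-0.0224,-8.4,0.1,0,0],[0.0066,0.0125,-0.0208,-8.4,0,0,0],[0.0067,0.0153,-0.0188,-8.4,0,0,0],[0.0066,0.0179,-0.0164,-8.4,0.1,0,0],[0.0066,0.0201,-0.0136,-8.3,0,0,0],[0.0067,0.0218,-0.0105,-8.4,0.1,0,0],[0.0066,0.0232,-0.0072,-8.4,0,0,0],[0.0267,0,0,0,0,0,0],[0.0266,0,0,0,0,0,0]]
CALL [[0.0267,0,0,0,0,0,0],[0.0155,0,0,0,0,0,0],[0.0155,0,0,0,0,0,0],[0.0155,0,0,0,0,0,0]]
end [0.4525 0.1805 0.0135]
```

Call:
step_arm(increments=[[[0.0065, -0.0012, -0.0243, -8.4, 0, 0, 0], [0.0066, 0.0024, -0.0241, -8.4, 0.1, 0, 0], [0.0065, 0.0059, -0.0236, -8.3, 0, 0, 0], [0.0066, 0.0092, -0.0224, -8.4, 0.1, 0, 0], [0.0066, 0.0125, -0.0208, -8.4, 0, 0, 0], [0.0067, 0.0153, -0.0188, -8.4, 0, 0, 0], [0.0066, 0.0179, -0.0164, -8.4, 0.1, 0, 0], [0.0066, 0.0201, -0.0136, -8.3, 0, 0, 0], [0.0067, 0.0218, -0.0105, -8.4, 0.1, 0, 0], [0.0066, 0.0232, -0.0072, -8.4, 0, 0, 0], [0, 0, 0, 0, 0, 0, 0], [0, 0, 0, 0, 0, 0, 0]]])

```text
time: 13.0
position: [0.4479, 0.1812, 0.1353]
ee_rot: [0.702, 0.039, 0.71, -0.038]
ft_force: [0.4, -0.9, 0.3]
finger_gap: 0.0425
```

```bash
python3 st.py
python3 - <<'E'
from hz import *
P=np.array([.4525,.1805,0]);Q=down(83.8)
rows([(P+[0,0,.06],Q,0,0,.03),(P+[0,0,.0135],Q,0,0,.016)])
E
```

```text
13.0 pos [0.4479 0.1812 0.1353] ydir 83.71 xdir [-0.01   0.002 -1.   ] j [ 0.25  0.11 -0.45  1.03  0.    0.36] F [ 0.4 -0.9  0.3] gap 0.0425
CALL [[0.0251,-0.0001,0.0018,0,-0.2,0,0],[0.0251,0,0.0017,-0.1,-0.2,0,0],[0.0251,-0.0001,0.0017,0,-0.2,-0.1,0],[0.0155,0,0,0,0,0,0],[0.0155,0,0,0,0,0,0],[0.0155,0,0,0,0,0,0]]
end [0.4525 0.1805 0.0135]
```

Call:
step_arm(increments=[[[0.0251, 0, 0.0018, 0, -0.2, 0, 0], [0.0251, 0, 0.0017, 0, -0.2, 0, 0], [0.0251, 0, 0.0017, 0, -0.2, 0, 0], [0.0155, 0, 0, 0, 0, 0, 0], [0.0155, 0, 0, 0, 0, 0, 0], [0.0155, 0, 0, 0, 0, 0, 0], [0, 0, 0, 0, 0, 0, 0], [0, 0, 0, 0, 0, 0, -0.3], [0, 0, 0, 0, 0, 0, -0.6], [0, 0, 0, 0, 0, 0, -0.6], [0, 0, 0, 0, 0, 0, -0.6]]], force=40)

```text
time: 14.38
position: [0.4533, 0.1814, 0.014]
ee_rot: [0.707, 0.039, 0.706, -0.038]
ft_force: [-0.0, 0.9, 0.5]
finger_gap: 0.0275
```

```bash
python3 st.py
cat >> hz.py <<'E'
tc=np.array([.669,.2293,0]); ta=np.radians(108); tu=np.array([np.cos(ta),np.sin(ta),0])
E
python3 - <<'E'
from hz import *
o=env.observe(); p=o['position'];q=rot(o['ee_rot']); Q=down(108); T=tc+.017*tu
a,b=rows([(p+[0,0,.165],q,-.6),(T+[0,0,.175],Q,-.6)])
rows([(T+[0,0,.175],Q,-.6),(T+[0,0,.034],Q,-.6,0,.03)])
E
```

```text
14.38 pos [0.4533 0.1814 0.014 ] ydir 83.8 xdir [ 0.001  0.002 -1.   ] j [ 0.25  0.26 -0.57  0.74  0.    0.36] F [-0.   0.9  0.5] gap 0.0275
CALL [[-0.0412,0.0001,0.0001,0,0,0,-0.6],[-0.0413,0.0001,0,0,0,0,-0.6],[-0.0412,0,0.0001,0,0,0,-0.6],[-0.0413,0.0001,0,0,0,0,-0.6],[0.0009,0.0173,0.0405,-4.8,0,0,-0.6],[0.0009,0.0138,0.0417,-4.9,0,0,-0.6],[0.0008,0.0103,0.0428,-4.8,0.1,-0.1,-0.6],[0.0008,0.0066,0.0435,-4.9,0,0,-0.6],[0.0008,0.0028,0.0439,-4.8,0,0,-0.6]]
end [0.6637 0.2454 0.175 ]
CALL [[-0.0229,0.0124,0.0289,-3.5,0,0,-0.6],[-0.023,0.0106,0.0297,-3.4,0,0,-0.6],[-0.0229,0.0088,0.0302,-3.5,0,0,-0.6],[-0.023,0.007,0.0307,-3.4,0.1,0,-0.6],[-0.023,0.0051,0.031,-3.5,0,-0.1,-0.6],[-0.023,0.0032,0.0312,-3.4,0,0,-0.6],[-0.023,0.0014,0.0314,-3.5,0,0,-0.6],[0.0282,0,0,0,0,0,-0.6],[0.0282,0,0,0,0,0,-0.6],[0.0282,0,0,0,0,0,-0.6],[0.0282,0,0,0,0,0,-0.6],[0.0282,0,0,0,0,0,-0.6]]
end [0.6637 0.2455 0.034 ]
```

Call:
step_arm(increments=[[[-0.0412, 0, 0, 0, 0, 0, -0.6], [-0.0413, 0, 0, 0, 0, 0, -0.6], [-0.0412, 0, 0, 0, 0, 0, -0.6], [-0.0413, 0, 0, 0, 0, 0, -0.6], [0.0009, 0.0173, 0.0405, -4.8, 0, 0, -0.6], [0.0009, 0.0138, 0.0417, -4.9, 0, 0, -0.6], [0.0008, 0.0103, 0.0428, -4.8, 0.1, -0.1, -0.6], [0.0008, 0.0066, 0.0435, -4.9, 0, 0, -0.6], [0.0008, 0.0028, 0.0439, -4.8, 0, 0, -0.6], [0, 0, 0, 0, 0, 0, -0.6], [0, 0, 0, 0, 0, 0, -0.6]]], force=50)

```text
time: 15.75
position: [0.6622, 0.2448, 0.1739]
ee_rot: [0.697, -0.111, 0.7, 0.11]
ft_force: [-0.7, -0.3, -0.7]
finger_gap: 0.0271
```

```bash
python3 st.py
python3 - <<'E'
from hz import *
Q=down(108); T=tc+.017*tu
rows([(T+[0,0,.034],Q,-.6,0,.03)])
E
```

```text
15.75 pos [0.6622 0.2448 0.1739] ydir 107.97 xdir [-0.003 -0.001 -1.   ] j [ 0.26  0.45  0.1   1.22 -0.   -0.05] F [-0.7 -0.3 -0.7] gap 0.0271
CALL [[0.028,0,0.0004,0,0,0,-0.6],[0.028,0.0001,0.0005,0,-0.1,0,-0.6],[0.0279,0,0.0003,0,0,0,-0.6],[0.028,0,0.0004,0,-0.1,0,-0.6],[0.028,0.0001,0.0004,0,0,0,-0.6]]
end [0.6638 0.2455 0.034 ]
```

Call:
step_arm(increments=[[[0.028, 0, 0.0004, 0, 0, 0, -0.6], [0.028, 0, 0.0005, 0, 0, 0, -0.6], [0.0279, 0, 0.0003, 0, 0, 0, -0.6], [0.028, 0, 0.0004, 0, -0.1, 0, -0.6], [0.028, 0, 0.0004, 0, 0, 0, -0.6], [0, 0, 0, 0, 0, 0, -0.6], [0, 0, 0, 0, 0, 0, -0.2], [0, 0, 0, 0, 0, 0, 0], [-0.02, 0, 0, 0, 0, 0, 0], [-0.04, 0, 0, 0, 0, 0, 0], [-0.05, 0, 0, 0, 0, 0, 0], [-0.05, 0, 0, 0, 0, 0, 0]]])

```text
time: 17.25
position: [0.6655, 0.2463, 0.1995]
ee_rot: [0.7, -0.11, 0.697, 0.111]
ft_force: [0.2, -0.3, 0.6]
finger_gap: 0.0426
```

```bash
python3 look.py | grep -v cover; python3 st.py
python3 - <<'E'
from hz import *
Q=down(114); o=env.observe(); q=rot(o['ee_rot'])
rows([([.5,.0,.2],Q,0),([.4215,-.2783,.14],Q,0)])
E
```

```text
top elemT 271 zmed 0.037 rect [ 422.5 -278.1] [61.  29.7] 24.4
top tub 247 zmed 0.0436 rect [663.  241.7] [61.6 29.4] 19.7
top handle 188 zmed 0.0452 rect [666.3 -16.7] [59.7 22. ] 20.6
top ribs 50 zmed 0.0367 rect [443.9 -60.8] [41.1  5.1] 90.0
top ribs 32 zmed 0.0368 rect [474.6 -61. ] [ 5.4 26.1] 0.1
scene tub 38 zmed 0.0427 rect [678.4 255.4] [17.5 37.4] 66.7
scene tub 27 zmed 0.0436 rect [662.1 238.2] [27.5 17. ] 15.6
scene handle 101 zmed 0.0442 rect [664.5 -16.7] [58.8 25.5] 19.0
scene ribs 31 zmed 0.0345 rect [473.2 -60. ] [ 8.9 29.7] 1.7
scene ribs 27 zmed 0.0345 rect [442.4 -53.3] [27.3  6.4] 89.2
17.35 pos [0.6702 0.2476 0.2066] ydir 108.02 xdir [ 0.018  0.006 -1.   ] j [ 0.26  0.43  0.14  1.26  0.   -0.05] F [0.4 0.5 0.5] gap 0.0428
CALL [[0.0003,-0.0261,-0.0341,-0.9,0.2,0,0],[0.0004,-0.0256,-0.0344,-0.8,0.1,0,0],[0.0005,-0.0251,-0.0349,-0.9,0.2,0,0],[0.0006,-0.0245,-0.0352,-0.8,0.1,0,0],[0.0007,-0.024,-0.0355,-0.9,0.2,0.1,0],[0.0008,-0.0235,-0.036,-0.8,0.1,0,0],[0.0008,-0.023,-0.0362,-0.9,0.2,0,0],[0.0086,-0.0318,-0.0264,0,0,0,0],[0.0085,-0.0317,-0.0265,0,0,0,0],[0.0086,-0.0318,-0.0264,0,0,0,0],[0.0086,-0.0317,-0.0264,0,0,0,0],[0.0085,-0.0318,-0.0264,0,0,0,0]]
CALL [[0.0086,-0.0317,-0.0265,0,0,0,0],[0.0085,-0.0318,-0.0264,0,0,0,0]]
end [ 0.4215 -0.2783  0.14  ]
```

Call:
step_arm(increments=[[[0.0003, -0.0261, -0.0341, -0.9, 0.2, 0, 0], [0.0004, -0.0256, -0.0344, -0.8, 0.1, 0, 0], [0.0005, -0.0251, -0.0349, -0.9, 0.2, 0, 0], [0.0006, -0.0245, -0.0352, -0.8, 0.1, 0, 0], [0.0007, -0.024, -0.0355, -0.9, 0.2, 0.1, 0], [0.0008, -0.0235, -0.036, -0.8, 0.1, 0, 0], [0.0008, -0.023, -0.0362, -0.9, 0.2, 0, 0], [0.0086, -0.0318, -0.0264, 0, 0, 0, 0], [0.0085, -0.0317, -0.0265, 0, 0, 0, 0], [0.0086, -0.0318, -0.0264, 0, 0, 0, 0], [0.0086, -0.0317, -0.0264, 0, 0, 0, 0], [0.0085, -0.0318, -0.0264, 0, 0, 0, 0]]])

```text
time: 18.85
position: [0.4383, -0.2022, 0.1533]
ee_rot: [0.686, -0.148, 0.697, 0.146]
ft_force: [0.5, -0.2, -0.5]
finger_gap: 0.0427
```

Call:
step_arm(increments=[[[0.0086, -0.0317, -0.0265, 0, 0, 0, 0], [0.0085, -0.0318, -0.0264, 0, 0, 0, 0], [0, 0, 0, 0, 0, 0, 0.1], [0, 0, 0, 0, 0, 0, 0.1]]])

```text
time: 19.35
position: [0.4155, -0.2804, 0.1364]
ee_rot: [0.686, -0.148, 0.698, 0.146]
ft_force: [-0.1, -0.3, 0.5]
finger_gap: 0.0467
```

```bash
python3 look.py | grep -v -e cover -e ribs; python3 st.py
python3 - <<'E'
from hz import *
Q=down(114.2); P=np.array([.4218,-.2782,0])
rows([(P+[0,0,.055],Q,.1,0,.03),(P+[0,0,.0095],Q,.1,0,.016)])
E
```

```text
top elemT 215 zmed 0.0371 rect [ 422.9 -278.1] [60.4 30.8] 24.2
top tub 248 zmed 0.0434 rect [663.4 241.8] [61.3 29.2] 19.0
top handle 186 zmed 0.045 rect [666.7 -16.7] [59.  22.4] 21.0
scene elemT 25 zmed 0.0371 rect [ 444.5 -267.6] [11.  28.2] 35.0
scene tub 37 zmed 0.043 rect [677.1 256. ] [17.7 32.3] 65.7
scene tub 27 zmed 0.044 rect [662.9 238.4] [26.3 17.2] 21.1
scene handle 104 zmed 0.0446 rect [664.8 -14.5] [60.2 23. ] 23.8
19.45 pos [ 0.4156 -0.2797  0.1362] ydir 114.07 xdir [-0.016 -0.005 -1.   ] j [-0.71  0.14 -0.41  1.03 -0.01 -1.13] F [ 0.1 -0.6  0.4] gap 0.0469
CALL [[0.027,-0.0004,0.0026,0,-0.3,0,0.1],[0.0271,-0.0005,0.0024,-0.1,-0.4,-0.1,0.1],[0.027,-0.0004,0.0022,0,-0.3,0,0.1],[0.0152,0,0,0,0,0,0.1],[0.0151,0,0,0,0,0,0.1],[0.0152,0,0,0,0,0,0.1]]
end [ 0.4218 -0.2782  0.0095]
```

Call:
step_arm(increments=[[[0.027, -0.0004, 0.0026, 0, -0.3, 0, 0.1], [0.0271, -0.0005, 0.0024, 0, -0.4, 0, 0.1], [0.027, -0.0004, 0.0022, 0, -0.3, 0, 0.1], [0.0152, 0, 0, 0, 0, 0, 0.1], [0.0151, 0, 0, 0, 0, 0, 0.1], [0.0152, 0, 0, 0, 0, 0, 0.1], [0, 0, 0, 0, 0, 0, 0.1], [0, 0, 0, 0, 0, 0, -0.3], [0, 0, 0, 0, 0, 0, -0.6], [0, 0, 0, 0, 0, 0, -0.6], [0, 0, 0, 0, 0, 0, -0.6]]], force=50)

```text
time: 20.82
position: [0.4217, -0.2793, 0.0093]
ee_rot: [0.692, -0.147, 0.692, 0.147]
ft_force: [-1.2, -0.0, 3.0]
finger_gap: 0.0271
```

```bash
python3 st.py
python3 - <<'E'
from hz import *
o=env.observe(); p=o['position'];q=rot(o['ee_rot']); Q=down(108); T=tc-.0195*tu
rows([(p+[0,0,.17],q,-.6),([.55,0,.185],q,-.6),(T+[0,0,.185],Q,-.6)])
E
```

```text
20.82 pos [ 0.4217 -0.2793  0.0093] ydir 114.0 xdir [-0.     0.001 -1.   ] j [-0.71  0.3  -0.53  0.74  0.   -1.13] F [-1.2 -0.   3. ] gap 0.0271
CALL [[-0.0425,0.0001,0,0,0,0,-0.6],[-0.0425,0,0,0,0,0,-0.6],[-0.0425,0.0001,0,0,0,0,-0.6],[-0.0425,0,0,0,0,0,-0.6],[-0.0008,0.029,0.033,0,0,0,-0.6],[-0.0007,0.029,0.033,0,0,0,-0.6],[-0.0008,0.029,0.0329,0,0,0,-0.6],[-0.0008,0.029,0.033,0,0,0,-0.6],[-0.0008,0.029,0.033,0,0,0,-0.6],[-0.0007,0.029,0.033,0,0,0,-0.6],[-0.0008,0.029,0.033,0,0,0,-0.6],[0,0.0236,0.0333,1.0,0,0,-0.6]]
CALL [[0.0001,0.0242,0.0329,1.0,0,0,-0.6],[0,0.0248,0.0325,1.0,0,0,-0.6],[0,0.0253,0.032,1.0,0,0,-0.6],[0.0001,0.0259,0.0316,1.0,0,-0.1,-0.6],[-0.0001,0.0264,0.0311,1.0,0,0,-0.6]]
end [0.675  0.2107 0.185 ]
```

Call:
step_arm(increments=[[[-0.0425, 0, 0, 0, 0, 0, -0.6], [-0.0425, 0, 0, 0, 0, 0, -0.6], [-0.0425, 0, 0, 0, 0, 0, -0.6], [-0.0425, 0, 0, 0, 0, 0, -0.6], [-0.0008, 0.029, 0.033, 0, 0, 0, -0.6], [-0.0007, 0.029, 0.033, 0, 0, 0, -0.6], [-0.0008, 0.029, 0.0329, 0, 0, 0, -0.6], [-0.0008, 0.029, 0.033, 0, 0, 0, -0.6], [-0.0008, 0.029, 0.033, 0, 0, 0, -0.6], [-0.0007, 0.029, 0.033, 0, 0, 0, -0.6], [-0.0008, 0.029, 0.033, 0, 0, 0, -0.6], [0, 0.0236, 0.0333, 1.0, 0, 0, -0.6]]])

```text
time: 22.32
position: [0.5706, 0.0368, 0.1843]
ee_rot: [0.692, -0.14, 0.694, 0.142]
ft_force: [1.1, 0.4, -0.1]
finger_gap: 0.0271
```

Call:
step_arm(increments=[[[0.0001, 0.0242, 0.0329, 1.0, 0, 0, -0.6], [0, 0.0248, 0.0325, 1.0, 0, 0, -0.6], [0, 0.0253, 0.032, 1.0, 0, 0, -0.6], [0.0001, 0.0259, 0.0316, 1.0, 0, -0.1, -0.6], [0, 0.0264, 0.0311, 1.0, 0, 0, -0.6], [0, 0, 0, 0, 0, 0, -0.6], [0, 0, 0, 0, 0, 0, -0.6], [0, 0, 0, 0, 0, 0, -0.6]]])

```text
time: 23.32
position: [0.6741, 0.2098, 0.1844]
ee_rot: [0.698, -0.11, 0.699, 0.11]
ft_force: [-0.1, -0.0, -0.2]
finger_gap: 0.0275
```

```bash
python3 st.py
python3 - <<'E'
from hz import *
Q=down(108); T=tc-.0195*tu
rows([(T+[0,0,.034],Q,-.6,0,.03)])
E
```

```text
23.32 pos [0.6741 0.2098 0.1844] ydir 107.94 xdir [-0.002  0.    -1.   ] j [ 0.21  0.44  0.11  1.24  0.   -0.1 ] F [-0.1 -0.  -0.2] gap 0.0275
CALL [[0.0251,0.0001,0.0002,0,0,0,-0.6],[0.025,0.0001,0.0003,0,0,0,-0.6],[0.0251,0.0001,0.0002,0,-0.1,0,-0.6],[0.025,0,0.0002,0,0,0,-0.6],[0.0251,0.0001,0.0002,0,0,0,-0.6],[0.0251,0.0001,0.0002,-0.1,0,0,-0.6]]
end [0.675  0.2107 0.034 ]
```

Call:
step_arm(increments=[[[0.025, -0.0005, 0.0002, 0, 0, 0, -0.6], [0.025, -0.0005, 0.0003, 0, 0, 0, -0.6], [0.025, -0.0005, 0.0002, 0, -0.1, 0, -0.6], [0.025, -0.0005, 0.0002, 0, 0, 0, -0.6], [0.025, -0.0001, 0.0002, 0, 0, 0, -0.6], [0.016, 0, 0, 0, 0, 0, -0.6], [0, 0, 0, 0, 0, 0, -0.6], [0, 0, 0, 0, 0, 0, -0.2], [0, 0, 0, 0, 0, 0, -0.1], [0, 0, 0, 0, 0, 0, -0.1], [-0.03, 0, 0, 0, 0, 0, -0.1], [-0.05, 0, 0, 0, 0, 0, -0.1]]])

```text
time: 24.82
position: [0.6742, 0.2084, 0.1224]
ee_rot: [0.697, -0.11, 0.7, 0.111]
ft_force: [0.8, 0.0, 0.3]
finger_gap: 0.0384
```

Call:
step_arm(increments=[[[-0.05, 0, 0, 0, 0, 0, -0.1], [-0.03, -0.02, -0.02, 0, 0, 0, -0.1], [0, -0.03, -0.03, 0, 0, 0, -0.1], [0, -0.03, -0.03, 0, 0, 0, -0.1], [0, -0.03, -0.02, 0, 0, 0, -0.1], [0, -0.03, 0, 0, 0, 0, -0.1], [0, 0, 0, 0, 0, 0, -0.1], [0, 0, 0, 0, 0, 0, -0.1]]])

```text
time: 25.82
position: [0.6243, 0.045, 0.2037]
ee_rot: [0.699, -0.11, 0.698, 0.111]
ft_force: [0.3, 0.7, 0.2]
finger_gap: 0.0382
```

```bash
python3 look.py; python3 st.py;  python3 -c "
from h import *
a=np.load('topL.npz')['c'];b=np.load('sceneL.npz')['c']
save('tub.png',np.hstack([a[110:290,80:400],b[150:330,140:400]]),1.35)"
```

```text
top tub 395 zmed 0.0433 rect [669.  228.3] [64. 58.] 18.4
top cover 258 zmed 0.0073 rect [ 442.7 -113. ] [ 35.  115.9] 88.5
top cover 217 zmed 0.0109 rect [ 454.1 -139.1] [195.5  64.4] 7.3
scene tub 216 zmed 0.0435 rect [668.5 230.1] [59.2 56. ] 18.1
scene handle 98 zmed 0.0446 rect [664.4 -15.4] [60.3 25.3] 18.3
scene cover 599 zmed 0.0075 rect [441.  -61.7] [140.2 116.4] 89.9
scene cover 219 zmed 0.0102 rect [524.5 -87.4] [226.6  97.8] 60.3
scene ribs 45 zmed 0.035 rect [441.6 -60.9] [40.6  8.3] 87.7
scene ribs 30 zmed 0.0347 rect [473.3 -62.1] [ 8.  31.1] 5.1
25.93 pos [0.6242 0.0458 0.2035] ydir 108.04 xdir [ 0.001  0.001 -1.   ] j [-0.03  0.29 -0.06  1.21  0.   -0.35] F [ 0.3  0.1 -0.3] gap 0.0382
```

View pics/tub.png

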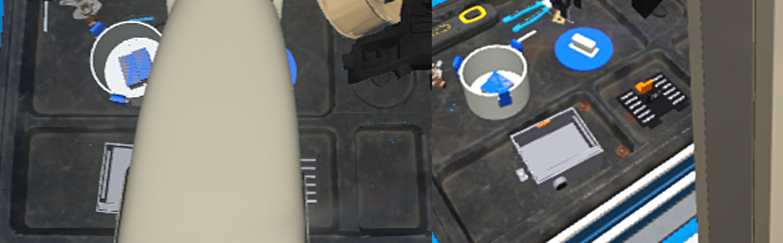

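Both elements lie flat, side by side, in the tub. The housing and the right compartment are empty. Next is the lid.

Run:
```python
from hz import *
P=np.array([.666,-.0165,0]);Q=down(110.6)
rows([(P+[0,0,.13],Q,.1,0,.03)])
```

```text
CALL [[0.0183,-0.0181,0.0051,-0.6,0,0,0.1],[0.0184,-0.0181,0.0049,-0.7,0,0,0.1],[0.0183,-0.0181,0.0047,-0.6,0,0,0.1],[0.0184,-0.0182,0.0045,-0.7,0.1,-0.1,0.1]]
end [ 0.666  -0.0165  0.13  ]
```

Call:
step_arm(increments=[[[0.0183, -0.0181, 0.0051, -0.6, 0, 0, 0.1], [0.0184, -0.0181, 0.0049, -0.7, 0, 0, 0.1], [0.0183, -0.0181, 0.0047, -0.6, 0, 0, 0.1], [0.0184, -0.0182, 0.0045, -0.7, 0, 0, 0.1], [0, 0, 0, 0, 0, 0, 0.1], [0, 0, 0, 0, 0, 0, 0.1]]])

```text
time: 26.68
position: [0.6663, -0.0173, 0.1298]
ee_rot: [0.696, -0.126, 0.696, 0.127]
ft_force: [-0.4, 0.3, 0.6]
finger_gap: 0.0468
```

```bash
python3 look.py | grep handle; python3 st.py
python3 - <<'E'
from hz import *
P=np.array([.666,-.0165,0]);Q=down(110.6)
w=np.load('sceneL.npz'); c=w['c'];w=w['w']; h=cv2.cvtColor(c,cv2.COLOR_RGB2HSV).astype(int); x,y,z=w[...,0],w[...,1],w[...,2]
m=(h[...,0]>95)&(h[...,0]<125)&(h[...,1]>120)&(x>.55)&(x<.78)&(y>-.13)&(y<.1)&(z<.03)&(z>.005); print('lid blue',m.sum(),np.nanmin(x[m]),np.nanmax(x[m]),np.nanmin(y[m]),np.nanmax(y[m]))
rows([(P+[0,0,.06],Q,.1,0,.025),(P+[0,0,.0165],Q,.1,0,.015)])
E
```

```text
scene handle 106 zmed 0.0445 rect [663.3 -15.6] [59. 25.] 23.8
26.77 pos [ 0.6666 -0.0168  0.1309] ydir 110.63 xdir [ 0.002  0.001 -1.   ] j [-0.12  0.41 -0.06  1.1   0.   -0.48] F [-0.2  0.7  0.7] gap 0.047
lid blue 872 0.5920090477249156 0.7468542078436886 -0.09150853718956897 0.05696283109399991
CALL [[0.0236,0.0002,-0.0002,0,0,0,0.1],[0.0236,0.0001,-0.0002,0,0.1,0,0.1],[0.0237,0.0002,-0.0002,0,0,0,0.1],[0.0145,0,0,0,0,0,0.1],[0.0145,0,0,0,0,0,0.1],[0.0145,0,0,0,0,0,0.1]]
end [ 0.666  -0.0165  0.0165]
```

Call:
step_arm(increments=[[[0.0236, 0.0002, -0.0002, 0, 0, 0, 0.1], [0.0236, 0.0001, -0.0002, 0, 0.1, 0, 0.1], [0.0237, 0.0002, -0.0002, 0, 0, 0, 0.1], [0.0145, 0, 0, 0, 0, 0, 0.1], [0.0145, 0, 0, 0, 0, 0, 0.1], [0.0145, 0, 0, 0, 0, 0, 0.1], [0, 0, 0, 0, 0, 0, 0.1], [0, 0, 0, 0, 0, 0, -0.3], [0, 0, 0, 0, 0, 0, -0.7], [0, 0, 0, 0, 0, 0, -0.7], [0, 0, 0, 0, 0, 0, -0.7], [0, 0, 0, 0, 0, 0, -0.7]]], force=80)

```text
time: 28.28
position: [0.6664, -0.017, 0.0165]
ee_rot: [0.696, -0.126, 0.695, 0.126]
ft_force: [0.0, 0.1, 4.0]
finger_gap: 0.021
```

```bash
python3 st.py
python3 - <<'E'
from hz import *
o=env.observe(); p=o['position'];q=rot(o['ee_rot']); T=np.array([.6688,.2295,0])
off=p-np.array([.666,-.0165,p[2]]); print('off',off)
Q=down(110.6)
rows([(p+[0,0,.16],q,-.7),(T+[0,0,.18],Q,-.7)])
E
```

```text
28.27 pos [ 0.6664 -0.017   0.0165] ydir 110.59 xdir [ 0.001  0.    -1.   ] j [-0.12  0.52 -0.16  0.89  0.   -0.48] F [0.  0.1 4. ] gap 0.021
off [ 0.00044751 -0.0004865   0.        ]
CALL [[-0.04,0,0,0,0,0,-0.7],[-0.04,0,0.0001,0,0,0,-0.7],[-0.04,0,0,0,0,0,-0.7],[-0.04,0,0.0001,0,0,0,-0.7],[-0.0006,0.0383,0.0148,0,0,0,-0.7],[-0.0005,0.0383,0.0148,0,0,0,-0.7],[-0.0006,0.0383,0.0148,0,0,0,-0.7],[-0.0006,0.0383,0.0149,0,0,0,-0.7],[-0.0006,0.0384,0.0148,0,0.1,0,-0.7],[-0.0006,0.0383,0.0148,0,0,0,-0.7]]
end [0.6688 0.2295 0.18  ]
```

Call:
step_arm(increments=[[[-0.04, 0, 0, 0, 0, 0, -0.7], [-0.04, 0, 0, 0, 0, 0, -0.7], [-0.04, 0, 0, 0, 0, 0, -0.7], [-0.04, 0, 0, 0, 0, 0, -0.7], [-0.0006, 0.0383, 0.0148, 0, 0, 0, -0.7], [-0.0005, 0.0383, 0.0148, 0, 0, 0, -0.7], [-0.0006, 0.0383, 0.0148, 0, 0, 0, -0.7], [-0.0006, 0.0383, 0.0149, 0, 0, 0, -0.7], [-0.0006, 0.0384, 0.0148, 0, 0, 0, -0.7], [-0.0006, 0.0383, 0.0148, 0, 0, 0, -0.7], [0, 0, 0, 0, 0, 0, -0.7], [0, 0, 0, 0, 0, 0, -0.7]]])

```text
time: 29.78
position: [0.6672, 0.2291, 0.178]
ee_rot: [0.695, -0.127, 0.697, 0.126]
ft_force: [0.7, -0.6, -0.6]
finger_gap: 0.0206
```

```bash
python3 st.py
cat > lid.py <<'E'
from hz import *
from scipy.optimize import least_squares
for n in('top','scene'):
    c,f=cam(n); w=cloud(c,f); np.savez(n+'L.npz',w=w,c=c['color']); h=cv2.cvtColor(c['color'],cv2.COLOR_RGB2HSV).astype(int); x,y,z=w[...,0],w[...,1],w[...,2]
    m=(h[...,0]>95)&(h[...,0]<125)&(h[...,1]>110)&(np.hypot(x-tc[0],y-tc[1])<.095)&(z>.09)
    p=w[m]; A=np.c_[p[:,0]-tc[0],p[:,1]-tc[1],np.ones(len(p))]; k=np.ones(len(p),bool)
    z0=np.median(p[:,2]); k=np.abs(p[:,2]-z0)<.012
    for _ in range(5):
        s=np.linalg.lstsq(A[k],p[k,2],rcond=None)[0]; k=np.abs(p[:,2]-A@s)<.004
    print(n,'blue',len(p),k.sum(),'zmed',round(z0,4),'plane slope mrad',np.round(s[:2]*1000,1),'z at centre',round(s[2],4))
    cn=cv2.minEnclosingCircle((p[k][:,:2]*1000).astype(np.float32)); print(' circle',np.round(cn[0],1),round(cn[1],1))
E
python3 lid.py
python3 - <<'E'
from hz import *
T=np.array([.6688,.2295,0]); Q=down(110.6)
rows([(T+[0,0,.125],Q,-.7,0,.02)])
E
```

```text
29.77 pos [0.6672 0.2291 0.178 ] ydir 110.61 xdir [-0.003 -0.001 -1.   ] j [ 0.24  0.45  0.1   1.23 -0.   -0.12] F [ 0.7 -0.6 -0.6] gap 0.0206
top blue 1508 1269 zmed 0.1769 plane slope mrad [-3.8 -2.3] z at centre 0.1768
 circle [668.3 225. ] 73.3
scene blue 1260 1031 zmed 0.1769 plane slope mrad [-2.6 -2.1] z at centre 0.1769
 circle [667.  226.9] 75.1
CALL [[0.0178,0.0002,0.0005,0,0,0,-0.7],[0.0179,0.0002,0.0006,0,-0.1,0,-0.7],[0.0178,0.0002,0.0005,-0.1,0,0,-0.7]]
end [0.6688 0.2295 0.125 ]
```

Call:
step_arm(increments=[[[0.0178, 0.0002, 0.0005, 0, 0, 0, -0.7], [0.0179, 0.0002, 0.0006, 0, -0.1, 0, -0.7], [0.0178, 0.0002, 0.0005, 0, 0, 0, -0.7], [0.003, 0, 0, 0, 0, 0, -0.7], [0.003, 0, 0, 0, 0, 0, -0.7], [0, 0, 0, 0, 0, 0, -0.7]]])

```text
time: 30.62
position: [0.6695, 0.2309, 0.12]
ee_rot: [0.696, -0.126, 0.695, 0.127]
ft_force: [-0.1, 0.5, -0.9]
finger_gap: 0.021
```

```bash
python3 st.py; python3 lid.py
```

```text
30.62 pos [0.6695 0.2309 0.12  ] ydir 110.61 xdir [ 0.001  0.001 -1.   ] j [ 0.24  0.49  0.04  1.12  0.   -0.12] F [-0.1  0.5 -0.9] gap 0.021
top blue 1203 1088 zmed 0.1188 plane slope mrad [0.4 0.1] z at centre 0.1187
 circle [663.9 221.7] 80.9
scene blue 1192 1009 zmed 0.1189 plane slope mrad [ 0.6 -0.7] z at centre 0.1189
 circle [667.9 229.9] 86.5
```

Call:
step_arm(increments=[[[0.002, -0.001, -0.001, 0, 0, 0, -0.7], [0.002, 0, 0, 0, 0, 0, -0.7], [0.002, 0, 0, 0, 0, 0, -0.7], [0.002, 0, 0, 0, 0, 0, -0.7], [0.002, 0, 0, 0, 0, 0, -0.7], [0.002, 0, 0, 0, 0, 0, -0.7], [0.002, 0, 0, 0, 0, 0, -0.7], [0, 0, 0, 0, 0, 0, -0.7]]])

```text
time: 31.72
position: [0.6695, 0.2299, 0.1065]
ee_rot: [0.697, -0.126, 0.695, 0.127]
ft_force: [0.7, 3.2, 4.9]
finger_gap: 0.0211
```

```bash
python3 st.py; python3 lid.py
```

```text
31.73 pos [0.6695 0.2299 0.1065] ydir 110.62 xdir [ 0.003  0.002 -1.   ] j [ 0.24  0.5   0.02  1.09  0.   -0.12] F [0.7 3.2 4.9] gap 0.0211
top blue 1155 1012 zmed 0.1058 plane slope mrad [ 3.9 -0.3] z at centre 0.1056
 circle [667.3 217. ] 77.2
scene blue 1182 956 zmed 0.1058 plane slope mrad [4.2 0.4] z at centre 0.1055
 circle [667.9 229.4] 87.3
```

Call:
step_arm(increments=[[[0.0015, 0, 0, 0, 0, 0, -0.7], [0.0015, 0, 0, 0, 0, 0, -0.7], [0.0015, 0, 0, 0, 0, 0, -0.7], [0.0015, 0, 0, 0, 0, 0, -0.7], [0, 0, 0, 0, 0, 0, -0.7]]])

```text
time: 32.45
position: [0.6687, 0.229, 0.1035]
ee_rot: [0.696, -0.126, 0.695, 0.126]
ft_force: [-6.5, -1.6, 19.2]
finger_gap: 0.0211
```

```bash
python3 st.py; python3 lid.py
```

```text
32.45 pos [0.6687 0.229  0.1035] ydir 110.58 xdir [ 0.002  0.    -1.   ] j [ 0.24  0.5   0.02  1.09 -0.   -0.12] F [-6.5 -1.6 19.2] gap 0.0211
top blue 1130 991 zmed 0.1028 plane slope mrad [ 0.5 -1.1] z at centre 0.1025
 circle [663.6 221.8] 79.5
scene blue 1184 925 zmed 0.1029 plane slope mrad [ 0.7 -1. ] z at centre 0.1025
 circle [667.4 229.4] 85.7
```

It is at seated height and level, with a 19 N push. I'll push slightly more, then release and lift away.

Call:
step_arm(increments=[[[0.0015, 0, 0, 0, 0, 0, -0.7], [0, 0, 0, 0, 0, 0, -0.7], [-0.002, 0, 0, 0, 0, 0, -0.7], [-0.002, 0, 0, 0, 0, 0, -0.7], [0, 0, 0, 0, 0, 0, -0.3], [0, 0, 0, 0, 0, 0, 0.1], [0, 0, 0, 0, 0, 0, 0.2], [-0.02, 0, 0, 0, 0, 0, 0.2], [-0.04, 0, 0, 0, 0, 0, 0.2], [-0.04, 0, 0, 0, 0, 0, 0.2], [-0.04, -0.03, -0.02, 0, 0, 0, 0.2], [0, -0.05, -0.02, 0, 0, 0, 0.2]]])

```text
time: 34.05
position: [0.6621, 0.1412, 0.2491]
ee_rot: [0.7, -0.127, 0.691, 0.128]
ft_force: [1.1, -0.8, 0.3]
finger_gap: 0.0512
```

Call:
step_arm(increments=[[[0, -0.05, -0.02, 0, 0, 0, 0.2], [0, -0.05, -0.02, 0, 0, 0, 0.2], [0, -0.05, -0.01, 0, 0, 0, 0.2], [0, -0.05, 0, 0, 0, 0, 0.2], [0, -0.05, 0, 0, 0, 0, 0.2], [0, -0.03, 0, 0, 0, 0, 0.2], [0, 0, 0, 0, 0, 0, 0.2], [0, 0, 0, 0, 0, 0, 0.2]]])

```text
time: 35.05
position: [0.7109, -0.1389, 0.2427]
ee_rot: [0.696, -0.126, 0.695, 0.127]
ft_force: [0.6, 0.7, -0.4]
finger_gap: 0.0515
```

```bash
python3 st.py; python3 lid.py; python3 look.py|grep -e cover -e ribs -e elem;  python3 -c "
from h import *
a=np.load('topL.npz')['c'];b=np.load('sceneL.npz')['c']
save('fin.png',np.hstack([a[90:300,80:400],b[110:320,90:400]]),1.25)"
```

```text
35.05 pos [ 0.7109 -0.1389  0.2427] ydir 110.61 xdir [ 0.001  0.001 -1.   ] j [-0.28  0.45  0.24  1.36  0.   -0.64] F [ 0.6  0.7 -0.4] gap 0.0515
top blue 2459 2240 zmed 0.1026 plane slope mrad [ 0.8 -0.9] z at centre 0.1025
 circle [664.3 224.6] 82.1
scene blue 1312 1129 zmed 0.1026 plane slope mrad [ 2.9 -2.7] z at centre 0.1024
 circle [667.6 230.9] 86.6
top cover 676 zmed 0.0072 rect [444.  -46.5] [112.1 115.8] 87.9
top cover 163 zmed 0.0106 rect [411.3  25.2] [175.6  75.9] 30.8
top ribs 51 zmed 0.036 rect [443.9 -60.7] [41.2  5.2] 90.0
top ribs 33 zmed 0.0365 rect [474.7 -60.4] [ 5.4 27.4] 0.3
scene cover 571 zmed 0.0074 rect [443.  -61.9] [144.3 118.6] 89.3
scene cover 183 zmed 0.0109 rect [536.1 -73. ] [208.9  70. ] 71.8
scene ribs 43 zmed 0.0341 rect [442.5 -61.8] [45.1  7.1] 89.3
scene ribs 32 zmed 0.0346 rect [472.4 -62.1] [31.1  9. ] 85.0
```

View pics/fin.png

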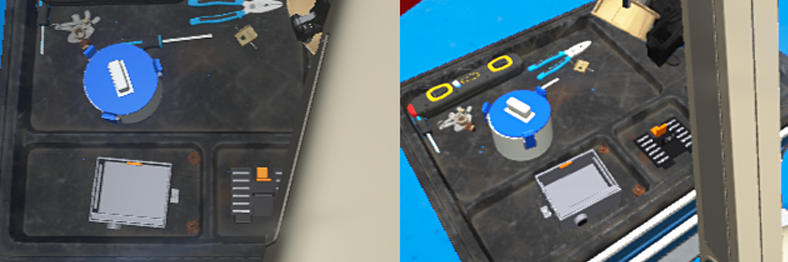

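```bash
python3 -c "
from station import env
print(env.finish_job())"
```

```text
the job is handed in; nothing more can be done
None
```

I finished the job and handed it in at about 35 s of robot time.

- **Cover:** I pressed the tab (gap 27.5 mm), pivoted the cover up about 0.42 rad, drew it out and laid it in the middle front compartment. The last check shows it flat with its ribs up, centred at about (0.443, -0.061). That is within about 7 mm of my estimate of the compartment's centre.
- **Elements:** There were two, one in the housing and one in the right front compartment. Both were lying side by side in the tub before I put the lid on, and the housing and the right front compartment looked empty. I let the second one drop about 28 mm, and it landed flat.
- **Lid:** I pressed it on with at least 19 N. After release it stayed down: its flange top reads 0.1025 m, against 0.101 m expected plus the cameras' 1.5–2 mm high reading.
- **Lid level:** The tilt is 1–3 mrad in both views.

**Checks that disagreed or were missing:**
- The circle fits of the seated lid were unreliable because they took in the blue clips, so I did not use them.
- The arm hid part of the right side in the last top view, so I did not look at the right front compartment again at the end.
- The screwdriver and bracket looked in place in the last picture; I did not measure them.

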